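# Fetch the specimen box from behind the jars

## Task

The little card specimen box is boxed in behind two jars at the closed end of the narrow plywood jar stand. Clear both jars out onto the green mat, then take the card box out and set it down level on the floor of the wooden tray, and only then put both jars back in the stand, each exactly where it stood at the start. Do not tip anything over, and do not disturb the black loupe on the mat or the ammonite in the tray.

Things in the scene. Friction and masses are not known exactly. Their poses are not given: they have to be found in the camera images.
- jar_stand: Fixed narrow plywood lane, open above, 252 (x) by 92 (y). Origin under its middle, at the table. Inside 240 x 80, floor 5 mm up. Side walls and +x end wall 6 thick, to z 36; -x end: a lip to z 11. Its x points roughly to the robot's left. Along x stand a jar (x about -80), the other jar (-7; either may be first) and the card box (+60), 32 mm short of the +x wall.
- jar_white: Round jar with white lid and pale contents, 62 diameter, 79 high, upright, rigid, lid fixed, about 0.16 kg. Origin: centre of its underside, z up. In the stand it can be gripped across the lane above the side walls.
- jar_red: Round jar with dark red lid, 52 diameter, 67 high, upright, rigid, lid fixed, about 0.16 kg. Origin: centre of its underside, z up.
- card_box: Open-topped square cream card box with a small specimen glued in, 52 x 52 x 23 high, walls 2 thick, rigid, about 0.03 kg. Origin: centre of its underside; its sides lie along its x and y. At the start its sides run along the stand's and it stands between the walls, so it is gripped along the lane, one finger before and one behind it.
- green_mat: Fixed flat green mat with white grid lines, 140 (x) by 200 (y), 3 thick. Origin: centre of its underside. Its -y end is the one farther from the robot; the loupe stands near its +y end. The two jars are put here for the while.
- wood_tray: Fixed shallow brown wooden tray, outside 135 (x) by 200 (y) by 18 high, walls 6 thick on the x sides and 5 on the y sides, floor 3 thick. Origin: centre of its underside. Its -y end is farther from the robot; the ammonite lies in its +y half. Its -y half is free, with room for the card box.
- loupe: Black round stand loupe, 36 diameter, 27 high, loose on the mat, its centre 70 to 78 from the mat's centre towards +y. Origin: centre of its underside. To be left alone.
- ammonite: Small grey-brown coiled ammonite fossil, 40 x 48 x 14 high, loose on the tray floor, its centre 50 to 62 from the tray's centre towards +y. Origin: centre of its underside. To be left alone.
Not all that is in view belongs to the job. Leave any purple or yellow look-alike of the jar_white alone.

How it is judged:
On the way, in this order (a step that is already met when the one before it is completed fails the run):
1. both jars stand released on the green mat while the card box is still in its place in the stand (x of jar_white in the frame of green_mat between -0.062 and 0.062 m and y of jar_white in the frame of green_mat between -0.092 and 0.092 m and z of jar_white in the frame of green_mat between -0.002 and 0.008 m and linear speed of each of jar_white, jar_red below 0.02 m/s and contact force between each of jar_white, jar_red and the fingers below 0.1 N and angle between each of jar_white, jar_red's own z axis and vertical below 0.1 rad and x of jar_red in the frame of green_mat between -0.062 and 0.062 m and y of jar_red in the frame of green_mat between -0.092 and 0.092 m and z of jar_red in the frame of green_mat between -0.002 and 0.008 m and distance of card_box from where it was at the start of the episode below 0.015 m), for 0.2 s.
2. the card box lies released on the floor of the wooden tray while both jars still stand on the mat (x of card_box in the frame of wood_tray between -0.042 and 0.042 m and y of card_box in the frame of wood_tray between -0.075 and 0.075 m and z of card_box in the frame of wood_tray between -0.001 and 0.008 m and linear speed of each of card_box, jar_white, jar_red below 0.02 m/s and contact force between each of card_box, jar_white, jar_red and the fingers below 0.1 N and angle between each of card_box, jar_white, jar_red's own z axis and vertical below 0.1 rad and x of jar_white in the frame of green_mat between -0.062 and 0.062 m and y of jar_white in the frame of green_mat between -0.092 and 0.092 m and z of jar_white in the frame of green_mat between -0.002 and 0.008 m and x of jar_red in the frame of green_mat between -0.062 and 0.062 m and y of jar_red in the frame of green_mat between -0.092 and 0.092 m and z of jar_red in the frame of green_mat between -0.002 and 0.008 m), for 0.2 s.
At the end, for the whole second after the job is handed in: The card box rests level on the floor of the wooden tray, wholly inside it; each jar stands upright, at rest, within 15 mm of where it stood at the start; nothing is held (x of card_box in the frame of wood_tray between -0.042 and 0.042 m and y of card_box in the frame of wood_tray between -0.075 and 0.075 m and z of card_box in the frame of wood_tray between -0.001 and 0.008 m and linear speed of each of card_box, jar_white, jar_red, loupe, ammonite below 0.02 m/s and contact force between each of card_box, jar_white, jar_red and the fingers below 0.1 N and angle between each of card_box, jar_white, jar_red's own z axis and vertical below 0.1 rad and distance of each of jar_white, jar_red from where it was at the start of the episode below 0.015 m); the robot touches nothing.
It fails at once if the loupe is disturbed (moved more than 12 mm) (distance of loupe from where it was at the start of the episode above 0.012 m).
It fails at once if the ammonite is disturbed (moved more than 12 mm) (distance of ammonite from where it was at the start of the episode above 0.012 m).
It fails at once if a jar or the card box is tipped over (more than 0.6 rad) (angle between any of jar_white, jar_red, card_box's own z axis and vertical above 0.6 rad).
It also fails if it takes over 139 s, if anything falls off the work surface, if the arm or the gripper's body presses on something with over 40 N, if the wrist force passes 120 N, or if a joint passes its speed limit or range.

## Robot

A 7-joint arm with a two-finger parallel gripper is mounted at the origin on the work surface; the furniture and walls round the work are solid. World frame = base frame: x ahead of the robot, y to its left, z up, the work surface at z = 0. Lengths are in m, angles in rad, forces in N, time in s.
With the tool pointing down it reaches from about 0.4 to 0.75 m from the base axis. Payload 19.5 kg.
Tool frame: the origin (TCP) lies at the very end of the fingers, on their centre line; the grasp point (between the pads) lies 19 mm behind it (manip.hold_point_z is the distance from the TCP to the grasp point, in m); z points along the fingers, y is the line along which they close (so a half turn about z gives the same grasp; the last joint's range is limited). The gripper opens to 85 mm and grips with 20 to 120 N. Pads are 22 mm wide; open, the fingers measure 114 mm over their backs; the gripper's body (76 mm by 85 mm) begins 54 mm behind the grasp point. The pads swing forward as they close: fully open they stand 13 mm farther back than shut.
Start: joints at [-1.226, 0.707, -0.028, 1.485, 0.022, 0.951, -0.075], TCP at [0.217, 0.532, 0.231] pointing down, gripper open.
Joint ranges: [-2.71, 2.71], [-0.32, 2.16], [-1.57, 1.52], [0, 2.45], [-1.46, 4.6], [0, 2.02], [-2.83, 2.83]. Speed limits (rad/s): [1.89, 1.89, 2.57, 2.57, 3.01, 3.01, 3.01].

## Interface

Orientations are given as a rotation vector (axis times angle).
In Python, from workcell import sensors, vision, order, manip gives the robot as it stands. The module is installed in compiled form; this text tells all that it offers.
- The arm moves only by the shell command python3 -m handwheel 'ROWS' [OPENING] [FORCE]. ROWS is JSON, a list that holds one entry, the list of rows, each a list of 4 numbers: the shift along the world's x, y, z scaled (see below), then the turn about the world's z scaled (see below). A call has 1 to 12 rows; each row is the pose to reach, as a shift and turn from the pose commanded when the call began; what a row does not reach only later rows make up. The controller multiplies each number of a shift by 0.1 m and each number of a turn by 30 degrees. A row lasts 1/12 s, in which the tool goes at most 41.7 mm and 7.16 degrees, less where a joint would pass 70% of its speed; a pose out of reach is approached as far as the arm can. A call with a number of a shift or a turn outside -1 to 1 is refused whole. A call with a gripper value outside its range is refused whole. OPENING is the opening, from -1 (shut) to 1 (fully open), set as the call begins (- or left out, the last holds). The fingers move at their own pace and stop on an object; FORCE is the grip in N (left out, the last holds). Time passes only in rows, so rows that repeat a pose let the fingers close. It gives the time, the measured TCP pose, the force, the opening and the grip force at its end, in the units of the state.
- sensors.read_state(): the state, without advancing time (a new reading comes with each control period).
- vision.read_camera(name): name is "side" or "top" or "wrist"; returns a dict with "color" (384x512x3 uint8, red, green, blue), "depth" (384x512 float32, m along the optical axis (not along the pixel's ray), 0 where there is no reading), "fx", "fy", "cx", "cy" (pixels), "D" ([k1, k2, p1, p2, k3] as OpenCV has them; the pictures are not rectified), "extrinsics" (4x4, takes a point from world to camera coordinates); the wrist camera has in their place "hand_eye" (4x4, takes a point from camera to tool coordinates, whose origin is the TCP and whose axes are the flange's). Camera axes: x right, y up, looking along -z (the intrinsics and any distortion apply to the point x, -y, -z); pixel columns grow to the right and rows downward; lengths in m; the calibration is good to about 2 mm. A picture is of the moment at which its call begins: read the wrist's pose just before it.
- order.job_done(): hands the job in; it is judged then, once.
The state is a dict: "clock": time; "joints": joint angles; "qvel": joint speeds; "effort": joint torques, N m; "tcp_pos": TCP position; "eef_rot": TCP orientation; "contact_force": force on the tool from outside, world axes, zero at the start; "torque": the same for the moment, N m; "opening": finger opening in m; "grasp_force": force on a finger pad.
Only numpy, scipy, OpenCV 4.12 (cv2) and the standard library are available. Lean on these libraries where they do the work, as an engineer would, in place of code of your own. Each camera call takes 0.05 s, during which the arm holds its last target. There are 200 camera calls.

## Working session

There is one attempt and no reset: what is moved stays moved. The work goes in short steps, Python scripts to look and compute and a shell command to move; the robot and the scene stay as the last step left them, time stands still between calls to the robot, and variables do not carry over. Pictures are saved under pics/ and viewed, at most 14 in all, crops included, and the job is handed in when it is done.

```bash
mkdir -p pics
cat > h.py <<'E'
import numpy as np, cv2
from workcell import sensors, vision
def save(n,f):
    c=vision.read_camera(n); cv2.imwrite(f,c['color'][:,:,::-1]); return c
def rays(c,uv,s=None):
    K=np.array([[c['fx'],0,c['cx']],[0,c['fy'],c['cy']],[0,0,1]])
    p=cv2.undistortPoints(np.array(uv,float).reshape(-1,1,2),K,np.array(c['D'],float)).reshape(-1,2)
    d=np.c_[p[:,0],-p[:,1],-np.ones(len(p))]
    if 'extrinsics' in c: T=np.linalg.inv(c['extrinsics'])
    else:
        T=np.eye(4);T[:3,:3]=cv2.Rodrigues(np.array(s['eef_rot'],float))[0];T[:3,3]=s['tcp_pos'];T=T@c['hand_eye']
    return T[:3,3],d@T[:3,:3].T
def onz(c,uv,z,s=None):
    o,d=rays(c,uv,s); return o+d*((z-o[2])/d[:,2])[:,None]
def cloud(c,s=None):
    h,w=c['depth'].shape; uv=np.stack(np.meshgrid(np.arange(w),np.arange(h)),-1).reshape(-1,2)
    o,d=rays(c,uv,s); return (o+d*c['depth'].reshape(-1,1)).reshape(h,w,3)
E
python3 - <<'E'
from h import *
import pickle
for n in('top','side'):
    c=save(n,f'pics/{n}0.png'); pickle.dump(c,open(n+'0.pkl','wb')); print(n,np.linalg.inv(c['extrinsics']).round(3).tolist(),c['D'])
s=sensors.read_state(); c=save('wrist','pics/wrist0.png');pickle.dump((c,s),open('w0.pkl','wb'));print(s, c['hand_eye'])
E
```

```text
top [[0.052, 0.975, -0.216, 0.089], [-0.999, 0.051, -0.006, -0.014], [0.005, 0.216, 0.976, 1.245], [0.0, 0.0, 0.0, 1.0]] [0.00914381 0.         0.         0.         0.        ]
side [[0.942, 0.194, -0.274, 0.016], [-0.336, 0.527, -0.781, -0.93], [-0.008, 0.828, 0.561, 0.721], [0.0, 0.0, 0.0, 1.0]] [-0.14446398  0.          0.          0.          0.        ]
{'clock': 0.1, 'joints': array([-1.22572001,  0.70699419, -0.02759898,  1.48494708,  0.02202429,
        0.95090128, -0.0754987 ]), 'qvel': array([-0.00176978, -0.0006391 ,  0.00052632, -0.00285004,  0.00107811,
        0.00043104, -0.00095814]), 'effort': array([ 3.59261117e-03, -8.84315228e+01,  1.23738874e+00, -2.36457843e+01,
        1.71032577e-02,  5.02676092e-03, -9.44271665e-05]), 'tcp_pos': array([0.21681862, 0.5323043 , 0.23090235]), 'eef_rot': array([-6.03741853e-01, -3.08290846e+00,  1.47475661e-03]), 'contact_force': array([ 0.08540849,  0.06719341, -0.2508454 ]), 'torque': array([ 0.025596  ,  0.06007018, -0.02824432]), 'grasp_force': 0.0, 'opening': 0.08537120735979471} [[-6.11995189e-04  9.60426102e-01  2.78534248e-01  7.07260423e-02]
 [ 9.99999809e-01  6.12919505e-04  8.37641341e-05 -3.10595338e-04]
 [-9.02698126e-05  2.78534246e-01 -9.60426294e-01 -1.42962304e-01]
 [ 0.00000000e+00  0.00000000e+00  0.00000000e+00  1.00000000e+00]]
```

View pics/top0.png

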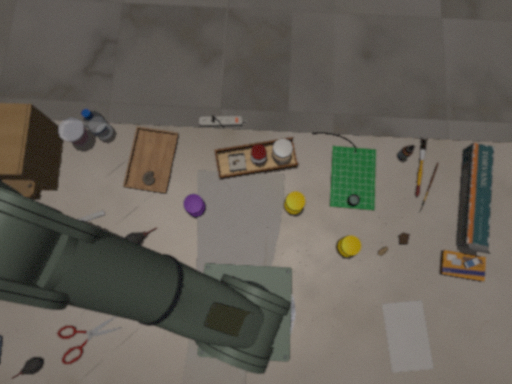

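View pics/side0.png

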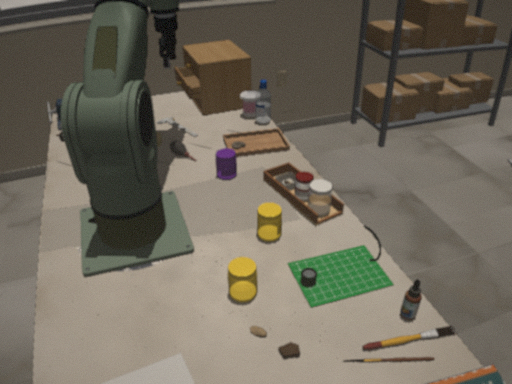

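The top view shows the stand spanning about x 216–297 px. The white jar is at (283,150), the red jar at (259,154), and the card box at (236,161). The mat is at (354,178) with the loupe at (353,200); the tray is at (151,160) with the ammonite at (149,178). The side view agrees with this.

Run:
```python
from h import *
import pickle
c=pickle.load(open('top0.pkl','rb')); print(c['fx'])
P=cloud(c); hsv=cv2.cvtColor(c['color'],cv2.COLOR_RGB2HSV)
def blob(m,seed,k=3):
    n,l,st,ce=cv2.connectedComponentsWithStats(cv2.morphologyEx(m.astype(np.uint8),cv2.MORPH_CLOSE,np.ones((k,k))))
    i=l[seed[1],seed[0]]; return l==i if i else None
def rect(m,z,name):
    q=cv2.findContours(m.astype(np.uint8),0,2)[0]; q=max(q,key=cv2.contourArea).reshape(-1,2)
    w=onz(c,q,z)[:,:2]; r=cv2.minAreaRect((w*1000).astype(np.float32)); print(name,r, cv2.boxPoints(r).round().tolist())
g=blob((hsv[...,0]>50)&(hsv[...,0]<80)&(hsv[...,1]>120),(345,165),5); rect(g,.003,'mat')
b=(hsv[...,0]<20)&(hsv[...,1]>90)
t=blob(b,(145,150),5)
if t is not None: rect(t,.015,'tray')
z=P[...,2]
for nm,(u0,v0,u1,v1),lo in [('white',(270,135,297,165),.07),('red',(247,140,270,166),.055),('loupe',(343,192,362,208),.018)]:
    m=np.zeros(z.shape,bool); m[v0:v1,u0:u1]=z[v0:v1,u0:u1]>lo
    p=P[m]; print(nm,m.sum(),np.percentile(p[:,2],[5,50,95]).round(4), p.min(0).round(3),p.max(0).round(3))
m=np.zeros(z.shape,bool); m[130:182,210:303]=z[130:182,210:303]>.02
p=P[m]; print('stand',cv2.minAreaRect((p[p[:,2]<.045][:,:2]*1000).astype(np.float32)))
m=np.zeros(z.shape,bool); m[122:197,118:185]=z[122:197,118:185]>.009
print('tray d',cv2.minAreaRect((P[m][:,:2]*1000).astype(np.float32)),np.percentile(P[m][:,2],[50,95]))
im=cv2.resize(c['color'][115:220,115:385],None,fx=2.96,fy=2.96,interpolation=cv2.INTER_CUBIC); cv2.imwrite('pics/crop.png',im[:,:,::-1])
print('floor z',z[220,150],z[190,310],z[140,310])
```

```text
406.0712189815265
mat ((420.4933166503906, -316.24761962890625), (131.94541931152344, 193.20779418945312), 88.17745208740234) [[322.0, -379.0], [515.0, -385.0], [519.0, -253.0], [326.0, -247.0]]
tray ((441.510009765625, 321.73870849609375), (133.68910217285156, 197.32057189941406), 83.73356628417969) [[336.0, 266.0], [532.0, 245.0], [547.0, 377.0], [351.0, 399.0]]
white 306 [0.079  0.0847 0.0887] [ 0.089 -0.113  0.07 ] [ 0.507 -0.014  1.245]
red 233 [0.0594 0.0725 0.0765] [ 0.089 -0.038  0.055] [0.491 0.011 1.245]
loupe 111 [0.0224 0.0283 0.0338] [ 0.089 -0.329  0.02 ] [ 0.36  -0.014  1.245]
stand ((461.40423583984375, -6.9296112060546875), (94.16078186035156, 250.898193359375), 12.66765022277832)
tray d ((288.8791809082031, 232.4818572998047), (595.6460571289062, 221.46041870117188), 30.59712791442871) [0.01675854 0.0240515 ]
floor z 0.0015703999489202758 -0.00020992928324514715 0.0022171405374109554
```

View pics/crop.png

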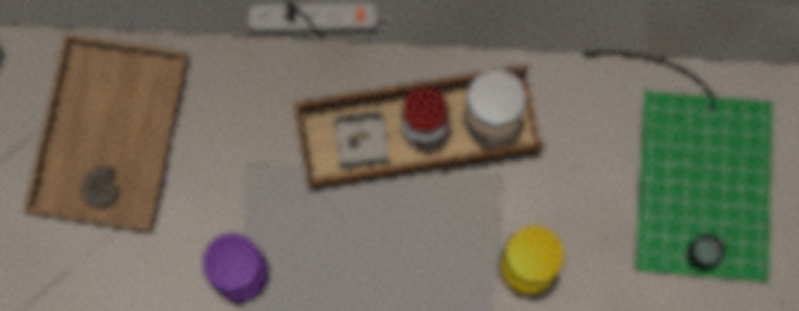

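The crop shows the order along the lane: white jar nearest the lip, then red jar, then card box. The stand is turned about 12.7° and nothing else is close to it. I'll move over the stand for a close look with the wrist camera.

```bash
M="python3 -m handwheel"
python3 -m handwheel '[[[0.16,-0.33,0.3,-0.12],[0.31,-0.65,0.4,-0.24],[0.47,-0.97,0.5,-0.37],[0.47,-0.97,0.5,-0.37]]]' 1 30
python3 -m handwheel '[[[0.16,-0.33,0.1,-0.12],[0.31,-0.65,0.15,-0.24],[0.47,-0.97,0.2,-0.37],[0.47,-0.97,0.2,-0.37]]]'
python3 -m handwheel '[[[0.16,-0.33,0,-0.12],[0.31,-0.65,0,-0.24],[0.47,-0.97,0,-0.37],[0.47,-0.97,0,-0.37]]]'
python3 -m handwheel '[[[0.16,-0.33,0,-0.12],[0.31,-0.65,0,-0.24],[0.47,-0.97,0,-0.37],[0.47,-0.97,0,-0.37]]]'
python3 -m handwheel '[[[0.16,-0.33,0,-0.12],[0.31,-0.65,0,-0.24],[0.47,-0.97,0,-0.36],[0.47,-0.97,0,-0.36],[0.47,-0.97,0,-0.36],[0.47,-0.97,0,-0.36],[0.47,-0.97,0,-0.36]]]'
cat >> h.py <<'E'
def yaw(s):
    R=cv2.Rodrigues(np.array(s['eef_rot'],float))[0]; return np.degrees(np.arctan2(R[1,1],R[0,1])),R[:,2]
E
python3 - <<'E'
from h import *
import pickle
s=sensors.read_state(); c=save('wrist','pics/w1.png');pickle.dump((c,s),open('w1.pkl','wb'));print(s['tcp_pos'],yaw(s),s['clock'],c['fx'],c['D'])
E
```

```text
clock: 0.48
tcp_pos: [0.2676, 0.4307, 0.2834]
eef_rot: [0.915, 3.002, 0.001]
contact_force: [0.9, -1.2, 0.8]
opening: 0.0853
grasp_force: 0.0
clock: 0.82
tcp_pos: [0.3139, 0.3335, 0.3024]
eef_rot: [1.201, 2.9, -0.0]
contact_force: [0.6, -0.4, -0.2]
opening: 0.0856
grasp_force: 0.0
clock: 1.15
tcp_pos: [0.3603, 0.2362, 0.3015]
eef_rot: [1.476, 2.771, -0.002]
contact_force: [-0.8, -0.0, 1.1]
opening: 0.0855
grasp_force: 0.0
clock: 1.48
tcp_pos: [0.407, 0.1391, 0.3014]
eef_rot: [1.738, 2.615, -0.002]
contact_force: [0.8, -0.4, -0.0]
opening: 0.0855
grasp_force: 0.0
clock: 2.07
tcp_pos: [0.4516, 0.0484, 0.3012]
eef_rot: [-1.961, -2.454, 0.0]
contact_force: [0.0, 0.1, 0.2]
opening: 0.0855
grasp_force: 0.0
[0.45159488 0.04844918 0.30120958] (np.float64(12.74813341348059), array([-4.54093325e-04,  3.19037546e-04, -9.99999846e-01])) 2.0667 325.4131484324534 [-0.06252626  0.          0.          0.          0.        ]
```

View pics/w1.png

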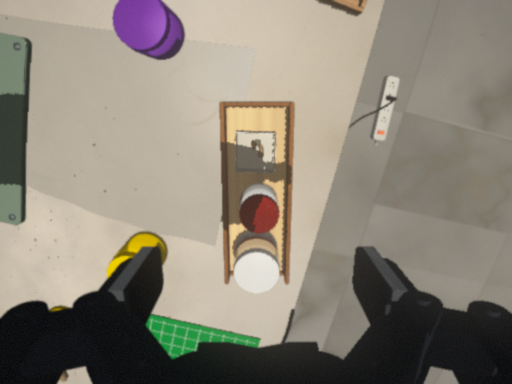

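The wrist view shows the stand running up the picture, with the lids at (256,272) for white and (260,213) for red and the card box at (256,151). The stand outline runs (220–295, 102–283).

Run:
```python
from h import *
import pickle
c,s=pickle.load(open('w1.pkl','rb')); hsv=cv2.cvtColor(c['color'],cv2.COLOR_RGB2HSV).astype(int); P=cloud(c,s); z=P[...,2]
def comp(m,seed):
    n,l,st,ce=cv2.connectedComponentsWithStats(m.astype(np.uint8)); return (l==l[seed[1],seed[0]]).astype(np.uint8)
for nm,m,zt,seed in [('white',(hsv[...,1]<45)&(hsv[...,2]>170),.084,(256,272)),('red',((hsv[...,0]<8)|(hsv[...,0]>170))&(hsv[...,1]>120)&(hsv[...,2]>60),.072,(260,213))]:
    m=comp(m,seed); q=max(cv2.findContours(m,0,2)[0],key=cv2.contourArea).reshape(-1,2)
    w=onz(c,q,zt,s)[:,:2]*1000; ctr,r=cv2.minEnclosingCircle(w.astype(np.float32)); e=cv2.fitEllipse(w.astype(np.float32))
    print(nm,m.sum(),ctr,r,e, np.median(z[m>0]))
# depth: stand walls and box
Q=P[90:300,205:310].reshape(-1,3); k=(Q[:,2]>.022)&(Q[:,2]<.046); k2=P[...,2]
M=np.zeros(z.shape,bool); M[90:300,205:310]=(z[90:300,205:310]>.025)&(z[90:300,205:310]<.046)
n,l,st,ce=cv2.connectedComponentsWithStats(M.astype(np.uint8)); 
for i in range(1,n):
    if st[i,4]>60:
        w=P[l==i]; print(st[i],cv2.minAreaRect((w[:,:2]*1000).astype(np.float32)),np.median(w[:,2]))
box=(hsv[...,1]<70)&(hsv[...,2]>120); B=np.zeros(z.shape,np.uint8);B[125:178,230:283]=box[125:178,230:283]
B=cv2.morphologyEx(B,cv2.MORPH_OPEN,np.ones((2,2)));q=max(cv2.findContours(B,0,2)[0],key=cv2.contourArea).reshape(-1,2)
print('box',cv2.boundingRect(q),cv2.minAreaRect((onz(c,q,.028,s)[:,:2]*1000).astype(np.float32)))
print('stand px', onz(c,[[220,102],[295,102],[289,283],[225,283]],.036,s).round(4).tolist())
im=cv2.resize(c['color'][95:200,210:310],None,fx=5,fy=5,interpolation=cv2.INTER_CUBIC);cv2.imwrite('pics/boxcrop.png',im[:,:,::-1])
```

```text
white 78377 (342.93914794921875, 2.950408935546875) 304.65045166015625 ((361.0812683105469, 16.136484146118164), (373.92535400390625, 508.3715515136719), 169.15040588378906) 0.0007771131026459988
red 849 (468.267822265625, -13.262863159179688) 23.95566177368164 ((470.2799987792969, -11.80752182006836), (38.131446838378906, 46.9946174621582), 26.464466094970703) 0.0723825451381035
[ 219  101   76  183 2239] ((462.31463623046875, -6.913116455078125), (92.52801513671875, 250.587890625), 12.592674255371094) 0.035852865767447395
[235 136  40  38 106] ((447.5667419433594, 49.03077697753906), (52.1100959777832, 46.242828369140625), 10.163031578063965) 0.02866581868519663
[240 185  38  16 139] ((462.9560241699219, 2.721590042114258), (48.86146545410156, 17.021364212036133), 13.43718433380127) 0.03574365495828663
[235 233  44  20 233] ((476.4664306640625, -66.72288513183594), (60.22126770019531, 24.39096450805664), 9.722844123840332) 0.036421802896389355
box (236, 132, 42, 32) ((447.2583312988281, 58.75883865356445), (51.9951286315918, 39.487449645996094), 10.727248191833496)
stand px [[0.392, 0.1044, 0.036], [0.4809, 0.1244, 0.036], [0.5351, -0.1183, 0.036], [0.4459, -0.1384, 0.036]]
```

View pics/boxcrop.png

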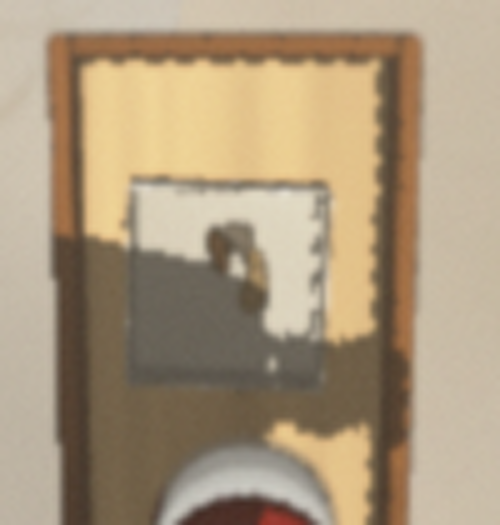

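Run:
```python
from h import *
import pickle
c,s=pickle.load(open('w1.pkl','rb')); P=cloud(c,s); z=P[...,2]
S=np.array([462.3,-6.9]); a=np.radians(102.6); R=np.array([[np.cos(a),-np.sin(a)],[np.sin(a),np.cos(a)]])
q=onz(c,[[236,131],[275.4,132],[274.4,172],[236,171.4]],.028,s)[:,:2]*1000; print('box',q.round(1).tolist(),q.mean(0),(q.mean(0)-S)@R, np.linalg.norm(q-np.roll(q,1,0),axis=1))
for nm,zt,(u0,v0,u1,v1) in [('white',.084,(225,240,290,300)),('red',.072,(230,180,290,238))]:
    m=np.zeros(z.shape,np.uint8); m[v0:v1,u0:u1]=(abs(z[v0:v1,u0:u1]-zt)<.006)
    k=max(cv2.findContours(m,0,2)[0],key=cv2.contourArea).reshape(-1,2); w=onz(c,k,zt,s)[:,:2]*1000
    e=cv2.fitEllipse(w.astype(np.float32)); print(nm,e,cv2.minEnclosingCircle(w.astype(np.float32)),(np.array(e[0])-S)@R)
    if nm=='red': print(np.median(z[m>0]))
```

```text
box [[417.8, 73.6], [466.7, 83.3], [477.5, 32.7], [428.4, 22.4]] [447.59907499  53.01121626] [61.67526761  1.27765222] [52.23888084 49.8598747  51.77664519 50.19527787]
white ((479.4172668457031, -84.08809661865234), (57.01948165893555, 58.79145812988281), 15.076142311096191) ((479.7289123535156, -83.72998809814453), 30.20733642578125) [-79.06317339   0.13303396]
red ((467.0122985839844, -13.38068962097168), (47.600013732910156, 49.13943099975586), 8.140130996704102) ((467.1146545410156, -13.34572696685791), 24.9804630279541) [-7.35256972 -3.18509253]
0.07230313234678629
```

Jar and box positions agree with the nominal ones. I'll approach the white jar.

```bash
python3 -m handwheel '[[[0.14,-0.66,0,0],[0.14,-0.66,0,0],[0.14,-0.66,0,0]]]' 1 30 >/dev/null
python3 -m handwheel '[[[0.14,-0.66,0,0],[0.14,-0.66,0,0],[0.14,-0.66,0,0]]]' >/dev/null
python3 -m handwheel '[[[0,0,-0.3,0],[0,0,-0.6,0],[0,0,-1,0],[0,0,-1,0],[0,0,-1,0]]]' 
python3 -m handwheel '[[[0,0,-0.3,0],[0,0,-0.6,0],[0,0,-1,0],[0,0,-1,0],[0,0,-1,0],[0,0,-1,0]]]'
```

```text
clock: 3.03
tcp_pos: [0.4795, -0.0839, 0.2013]
eef_rot: [-1.961, -2.451, 0.002]
contact_force: [-0.1, 0.4, 1.9]
opening: 0.0853
grasp_force: 0.0
clock: 3.53
tcp_pos: [0.4811, -0.0846, 0.1041]
eef_rot: [1.962, 2.451, 0.002]
contact_force: [0.2, 0.2, 1.2]
opening: 0.0855
grasp_force: 0.0
```

```bash
python3 -m handwheel '[[[0,0,-0.1,0],[0,0,-0.2,0],[0,0,-0.3,0],[0,0,-0.4,0],[0,0,-0.5,0],[0,0,-0.54,0],[0,0,-0.54,0],[0,0,-0.54,0],[0,0,-0.54,0]]]'
python3 -m handwheel '[[[0,0,0,0],[0,0,0,0],[0,0,0,0],[0,0,0,0],[0,0,0,0],[0,0,0,0],[0,0,0,0],[0,0,0,0],[0,0,0,0],[0,0,0,0]]]' 0.2 30
```

```text
clock: 4.28
tcp_pos: [0.48, -0.0846, 0.0477]
eef_rot: [1.963, 2.452, 0.0]
contact_force: [-0.2, 0.6, -0.2]
opening: 0.0853
grasp_force: 0.0
clock: 5.12
tcp_pos: [0.48, -0.0845, 0.0478]
eef_rot: [1.963, 2.452, 0.0]
contact_force: [-2.7, 0.9, 12.5]
opening: 0.0601
grasp_force: 29.5
```

```bash
python3 -m handwheel '[[[0,0,0.1,0],[0,0,0.25,0],[0,0,0.4,0],[0,0,0.55,0],[0,0,0.7,0],[0,0,0.8,0],[0,0,0.8,0],[0,0,0.8,0]]]'
python3 -m handwheel '[[[-0.02,-0.2,0,0],[-0.05,-0.45,0,0],[-0.08,-0.7,0,0],[-0.1,-0.9,0,0]]]' >/dev/null
python3 -m handwheel '[[[-0.03,-0.25,0,0],[-0.06,-0.5,0,0],[-0.08,-0.75,0,0],[-0.1,-0.9,0,0]]]'  >/dev/null
python3 -m handwheel '[[[-0.03,-0.25,0,0],[-0.06,-0.5,0,0],[-0.08,-0.75,0,0],[-0.1,-0.9,0,0],[-0.1,-0.9,0,0],[-0.1,-0.9,0,0]]]'
python3 -m handwheel '[[[0,0,-0.15,0],[0,0,-0.3,0],[0,0,-0.45,0],[0,0,-0.6,0],[0,0,-0.7,0],[0,0,-0.74,0],[0,0,-0.74,0],[0,0,-0.74,0]]]'
python3 - <<'E'
from h import *
save('side','pics/side1.png')
E
```

```text
clock: 5.78
tcp_pos: [0.48, -0.0844, 0.1277]
eef_rot: [1.963, 2.452, 0.001]
contact_force: [-0.5, -0.9, -2.1]
opening: 0.06
grasp_force: 33.5
clock: 6.95
tcp_pos: [0.4492, -0.3547, 0.1263]
eef_rot: [-1.964, -2.45, -0.0]
contact_force: [0.2, 0.4, -2.4]
opening: 0.0602
grasp_force: 33.5
clock: 7.62
tcp_pos: [0.4501, -0.3543, 0.0536]
eef_rot: [1.963, 2.453, -0.0]
contact_force: [-0.6, -0.3, -0.9]
opening: 0.06
grasp_force: 33.5
```

View pics/side1.png

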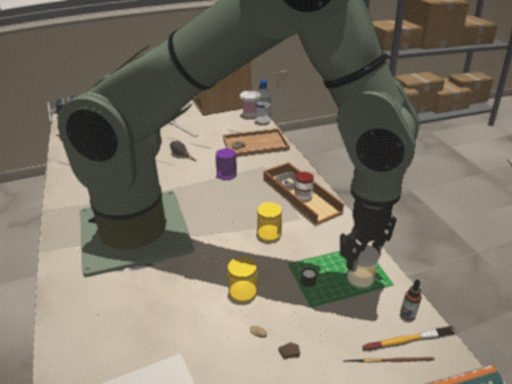

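The white jar hangs over the far right of the mat at (362,268), well clear of the loupe at (309,276). I'll lower and release it.

```bash
python3 -m handwheel '[[[0,0,-0.03,0],[0,0,-0.05,0],[0,0,-0.065,0],[0,0,-0.075,0],[0,0,-0.075,0],[0,0,-0.075,0],[0,0,-0.075,0]]]'
python3 -m handwheel '[[[0,0,0,0],[0,0,0,0],[0,0,0,0],[0,0,0,0],[0,0,0,0],[0,0,0,0]]]' 1
python3 -m handwheel '[[[0,0,0.2,0],[0,0,0.5,0],[0,0,0.8,0],[0,0,1,0],[0,0,1,0]]]'
python3 -m handwheel '[[[0.05,0.9,0.2,0],[0.05,0.9,0.2,0],[0.05,0.9,0.2,0]]]' >/dev/null
python3 -m handwheel '[[[0.05,0.9,0,0],[0.05,0.9,0,0],[0.05,0.9,0,0]]]'  >/dev/null
python3 -m handwheel '[[[0.07,0.8,0,0],[0.07,0.8,0,0],[0.07,0.8,0,0]]]'  >/dev/null
python3 -m handwheel '[[[0,0.8,0,0],[0,0.8,0,0],[0,0.8,0,0],[0,0.8,0,0],[0,0.8,0,0],[0,0.8,0,0]]]'
python3 - <<'E'
from h import *
import pickle
s=sensors.read_state(); c=save('wrist','pics/w2.png');pickle.dump((c,s),open('w2.pkl','wb'));P=cloud(c,s);z=P[...,2]
zz=z.copy(); m=(abs(z-.072)<.006).astype(np.uint8)
for k in cv2.findContours(m,0,2)[0]:
    if cv2.contourArea(k)>150: print(cv2.fitEllipse((onz(c,k.reshape(-1,2),.072,s)[:,:2]*1000).astype(np.float32)))
E
```

```text
clock: 8.25
tcp_pos: [0.4499, -0.3544, 0.046]
eef_rot: [-1.963, -2.452, -0.0]
contact_force: [-0.5, 2.1, 5.7]
opening: 0.0599
grasp_force: 34.2
clock: 8.75
tcp_pos: [0.4499, -0.3545, 0.0458]
eef_rot: [-1.963, -2.452, 0.0]
contact_force: [0.1, -0.2, -0.1]
opening: 0.0853
grasp_force: 0.0
clock: 9.17
tcp_pos: [0.451, -0.3555, 0.1496]
eef_rot: [1.96, 2.448, 0.0]
contact_force: [0.2, -0.6, 1.1]
opening: 0.0854
grasp_force: 0.0
clock: 10.42
tcp_pos: [0.4669, -0.0156, 0.1657]
eef_rot: [1.965, 2.451, -0.001]
contact_force: [0.3, 0.7, 1.3]
opening: 0.0851
grasp_force: 0.0
((316.4213562011719, -136.11253356933594), (59.78215408325195, 76.36688232421875), 140.9698486328125)
((467.0872497558594, -13.58410930633545), (47.549034118652344, 48.97565460205078), 16.439558029174805)
```

```bash
python3 -m handwheel '[[[0,0.02,-0.3,0],[0,0.02,-0.6,0],[0,0.02,-0.7,0],[0,0.02,-0.7,0],[0,0.02,-0.7,0]]]' 
python3 -m handwheel '[[[0,0,-0.1,0],[0,0,-0.2,0],[0,0,-0.3,0],[0,0,-0.4,0],[0,0,-0.5,0],[0,0,-0.52,0],[0,0,-0.52,0],[0,0,-0.52,0]]]'
python3 -m handwheel '[[[0,0,0,0],[0,0,0,0],[0,0,0,0],[0,0,0,0],[0,0,0,0],[0,0,0,0],[0,0,0,0],[0,0,0,0],[0,0,0,0],[0,0,0,0]]]' -0.1 30
```

```text
clock: 10.88
tcp_pos: [0.4668, -0.0133, 0.0958]
eef_rot: [-1.965, -2.451, 0.001]
contact_force: [-0.5, 0.5, -0.5]
opening: 0.0854
grasp_force: 0.0
clock: 11.55
tcp_pos: [0.4671, -0.0126, 0.0443]
eef_rot: [1.963, 2.452, 0.0]
contact_force: [0.1, 0.1, 0.1]
opening: 0.0852
grasp_force: 0.0
clock: 12.38
tcp_pos: [0.467, -0.0125, 0.0443]
eef_rot: [1.963, 2.452, 0.0]
contact_force: [-1.4, 0.0, 10.7]
opening: 0.0496
grasp_force: 29.1
```

```bash
python3 -m handwheel '[[[0,0,0.1,0],[0,0,0.25,0],[0,0,0.4,0],[0,0,0.55,0],[0,0,0.7,0],[0,0,0.8,0],[0,0,0.8,0],[0,0,0.8,0]]]'
python3 -m handwheel '[[[-0.02,-0.2,0,0],[-0.03,-0.45,0,0],[-0.04,-0.7,0,0],[-0.05,-0.89,0,0]]]' >/dev/null
python3 -m handwheel '[[[-0.03,-0.25,0,0],[-0.03,-0.5,0,0],[-0.04,-0.75,0,0],[-0.05,-0.89,0,0]]]'  >/dev/null
python3 -m handwheel '[[[-0.03,-0.25,0,0],[-0.03,-0.5,0,0],[-0.04,-0.75,0,0],[-0.05,-0.89,0,0],[-0.05,-0.89,0,0],[-0.05,-0.89,0,0]]]'
python3 -m handwheel '[[[0,0,-0.15,0],[0,0,-0.3,0],[0,0,-0.45,0],[0,0,-0.6,0],[0,0,-0.7,0],[0,0,-0.76,0],[0,0,-0.79,0],[0,0,-0.815,0],[0,0,-0.815,0],[0,0,-0.815,0],[0,0,-0.815,0]]]'
```

```text
clock: 13.05
tcp_pos: [0.467, -0.0124, 0.1242]
eef_rot: [1.963, 2.452, 0.001]
contact_force: [-0.4, 0.5, -1.0]
opening: 0.0494
grasp_force: 32.0
clock: 14.22
tcp_pos: [0.4514, -0.2796, 0.123]
eef_rot: [-1.964, -2.45, 0.0]
contact_force: [0.7, 0.5, -1.0]
opening: 0.0496
grasp_force: 32.0
clock: 15.13
tcp_pos: [0.4521, -0.2795, 0.0427]
eef_rot: [1.963, 2.452, 0.0]
contact_force: [-0.2, -0.0, -1.1]
opening: 0.0494
grasp_force: 32.0
```

```bash
python3 -m handwheel '[[[0,0,-0.01,0],[0,0,-0.01,0],[0,0,-0.01,0],[0,0,-0.01,0]]]'
python3 -m handwheel '[[[0,0,0,0],[0,0,0,0],[0,0,0,0],[0,0,0,0],[0,0,0,0],[0,0,0,0]]]' 1
python3 -m handwheel '[[[0,0,0.2,0],[0,0,0.5,0],[0,0,0.8,0],[0,0,1,0],[0,0,1,0]]]'
python3 -m handwheel '[[[0,0.9,0.3,0],[0,0.9,0.3,0.2],[0,0.9,0.3,0.4],[0,0.9,0.3,0.6],[0,0.9,0.3,0.6]]]' >/dev/null
python3 -m handwheel '[[[0,0.8,0,0.2],[0,0.8,0,0.4],[0,0.8,0,0.6],[0,0.8,0,0.8],[0,0.8,0,0.8]]]'  >/dev/null
python3 -m handwheel '[[[0,0.8,0,0.2],[0,0.8,0,0.4],[0,0.8,0,0.6],[0,0.8,0,0.8],[0,0.8,0,0.8]]]'  >/dev/null
python3 -m handwheel '[[[-0.05,0.82,0,0.2],[-0.05,0.82,0,0.4],[-0.05,0.82,0,0.6],[-0.05,0.82,0,0.8],[-0.05,0.82,0,0.8],[-0.05,0.82,0,0.8],[-0.05,0.82,0,0.8],[-0.05,0.82,0,0.8]]]'
python3 - <<'E'
from h import *
import pickle
s=sensors.read_state(); c=save('wrist','pics/w3.png');pickle.dump((c,s),open('w3.pkl','wb')); print(yaw(s))
t=save('top','pics/top3.png');cv2.imwrite('pics/d3.png',np.hstack([c['color'][:,:,::-1],cv2.resize(t['color'][130:220,320:385,::-1],(277,384))]))
E
```

```text
clock: 15.47
tcp_pos: [0.4522, -0.2797, 0.0423]
eef_rot: [1.963, 2.451, 0.0]
contact_force: [-1.2, 2.2, 19.3]
opening: 0.0496
grasp_force: 34.2
clock: 15.97
tcp_pos: [0.4519, -0.2795, 0.0412]
eef_rot: [-1.963, -2.452, 0.0]
contact_force: [0.7, 0.3, -1.1]
opening: 0.0856
grasp_force: 0.0
clock: 16.38
tcp_pos: [0.453, -0.2802, 0.1448]
eef_rot: [1.961, 2.449, 0.001]
contact_force: [0.6, -0.9, 1.1]
opening: 0.0854
grasp_force: 0.0
clock: 18.3
tcp_pos: [0.4469, 0.0519, 0.1712]
eef_rot: [0.337, -3.123, 0.0]
contact_force: [0.7, 0.2, -0.2]
opening: 0.0856
grasp_force: 0.0
(np.float64(102.29932289050909), array([-1.84642945e-04, -2.09523554e-04, -9.99999961e-01]))
```

View pics/d3.png

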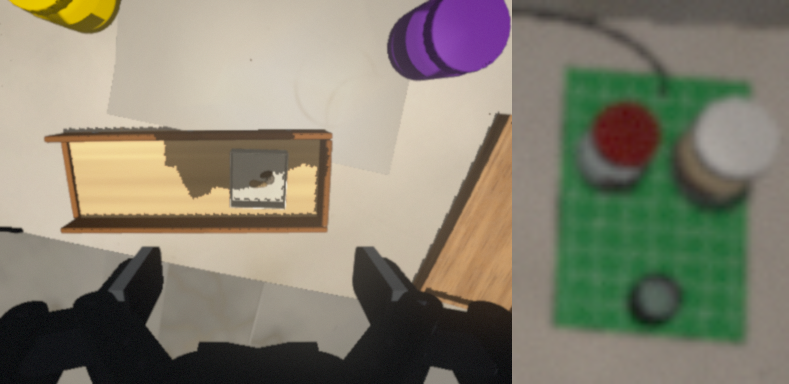

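The box rim shows at about (231–286, 150–207) px. Both jars stand upright on the mat, clear of the loupe.

Run:
```python
from h import *
import pickle
c,s=pickle.load(open('w3.pkl','rb')); P=cloud(c,s)
q=onz(c,[[231,150],[286,150],[285.5,207],[232,207]],.028,s)[:,:2]*1000;print(q.round(1).tolist(),q.mean(0),np.linalg.norm(q-np.roll(q,1,0),axis=1))
z=P[140:215,222:296,2]; m=np.zeros(P.shape[:2],bool); m[140:215,222:296]=(z>.018)&(z<.0325)
n,l,st,ce=cv2.connectedComponentsWithStats(m.astype(np.uint8)); i=1+st[1:,4].argmax(); print(st[i],cv2.minAreaRect((P[l==i][:,:2]*1000).astype(np.float32)))
im=cv2.resize(c['color'][120:235,180:340],None,fx=5,fy=5,interpolation=cv2.INTER_CUBIC);cv2.imwrite('pics/b3.png',im[:,:,::-1])
```

```text
[[424.9, 22.9], [414.5, 70.4], [466.2, 82.4], [476.7, 33.9]] [445.57946176  52.39813812] [53.03120612 48.56062709 53.03890233 49.61602299]
[230 150  59  60 640] ((447.2298889160156, 52.34059143066406), (52.648292541503906, 51.63345718383789), 10.886497497558594)
```

View pics/b3.png

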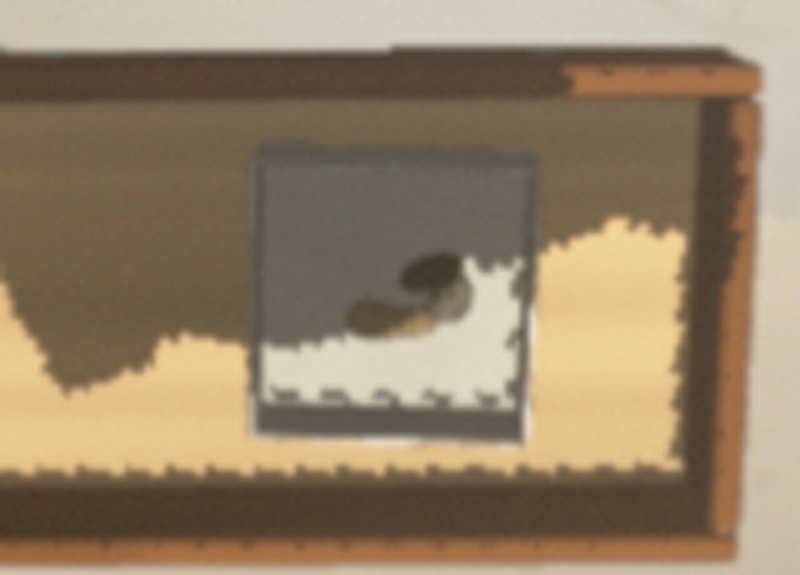

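```bash
python3 -m handwheel '[[[0,0.01,-0.3,0],[0,0.01,-0.6,0],[0,0.01,-1,0],[0,0.01,-1,0],[0,0.01,-1,0],[0,0.01,-1,0],[0,0.01,-1,0]]]' 0.52 20
python3 -m handwheel '[[[0,0,-0.1,0],[0,0,-0.2,0],[0,0,-0.3,0],[0,0,-0.4,0],[0,0,-0.5,0],[0,0,-0.55,0],[0,0,-0.58,0],[0,0,-0.6,0],[0,0,-0.6,0],[0,0,-0.6,0]]]'
```

```text
clock: 18.98
tcp_pos: [0.4478, 0.0534, 0.0735]
eef_rot: [-0.344, 3.12, -0.0]
contact_force: [-0.4, 0.6, -0.2]
opening: 0.0649
grasp_force: 0.0
clock: 19.82
tcp_pos: [0.4471, 0.0535, 0.0118]
eef_rot: [-0.345, 3.122, -0.0]
contact_force: [0.5, -0.1, -0.3]
opening: 0.0648
grasp_force: 0.0
```

```bash
python3 -m handwheel '[[[0,-0.005,-0.02,0],[0,-0.005,-0.04,0],[0,-0.005,-0.04,0],[0,-0.005,-0.04,0]]]'
python3 -m handwheel '[[[0,0,0,0],[0,0,0,0],[0,0,0,0],[0,0,0,0],[0,0,0,0],[0,0,0,0],[0,0,0,0],[0,0,0,0]]]' 0 20
python3 -m handwheel '[[[0,0,0.05,0],[0,0,0.15,0],[0,0,0.3,0],[0,0,0.45,0],[0,0,0.6,0],[0,0,0.75,0],[0,0,0.9,0],[0,0,0.9,0],[0,0,0.9,0]]]'
python3 - <<'E'
from h import *
c=save('wrist','pics/w4.png')
E
```

```text
clock: 20.15
tcp_pos: [0.4468, 0.053, 0.0072]
eef_rot: [0.346, -3.122, 0.0]
contact_force: [-0.5, 0.3, 0.1]
opening: 0.0648
grasp_force: 0.0
clock: 20.82
tcp_pos: [0.4469, 0.053, 0.0074]
eef_rot: [-0.346, 3.122, -0.0]
contact_force: [-0.7, 1.1, 6.5]
opening: 0.0527
grasp_force: 20.5
clock: 21.57
tcp_pos: [0.4472, 0.0529, 0.0978]
eef_rot: [-0.345, 3.121, -0.0]
contact_force: [-0.8, -0.3, 0.2]
opening: 0.0528
grasp_force: 21.5
```

View pics/w4.png

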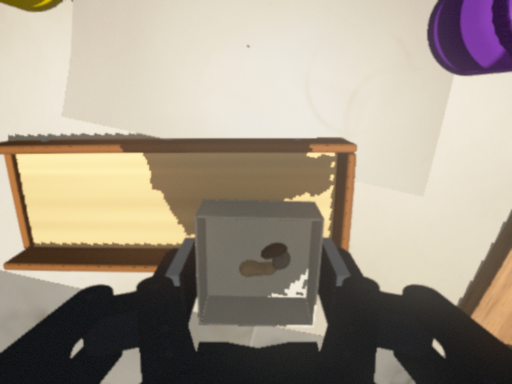

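The box is held level between the fingers at (197–322, 200–325). I'll carry it to the tray.

```bash
python3 -m handwheel '[[[0.03,0.2,0,-0.05],[0.06,0.45,0,-0.1],[0.09,0.7,0,-0.15],[0.12,0.88,0,-0.21]]]' >/dev/null
python3 -m handwheel '[[[0.03,0.25,0,-0.05],[0.06,0.5,0,-0.1],[0.09,0.75,0,-0.15],[0.12,0.88,0,-0.21]]]' >/dev/null
python3 -m handwheel '[[[0.03,0.25,0,-0.05],[0.06,0.5,0,-0.1],[0.09,0.75,0,-0.15],[0.12,0.88,0,-0.2],[0.12,0.88,0,-0.2],[0.12,0.88,0,-0.2],[0.12,0.88,0,-0.2]]]'
python3 - <<'E'
from h import *
import pickle
s=sensors.read_state(); c=save('wrist','pics/w5.png');pickle.dump((c,s),open('w5.pkl','wb'));print(yaw(s)[0])
P=cloud(c,s); w=P[(P[...,2]>.013)&(P[...,2]<.024)&(abs(P[...,0]-.44)<.14)&(abs(P[...,1]-.32)<.13)][:,:2]*1000
print(len(w),cv2.minAreaRect(w.astype(np.float32)))
E
```

```text
clock: 22.87
tcp_pos: [0.4827, 0.3159, 0.0966]
eef_rot: [-0.163, -3.137, 0.003]
contact_force: [-0.1, 0.7, -0.5]
opening: 0.053
grasp_force: 21.4
84.0417307512719
6397 ((437.2498779296875, 323.7659606933594), (135.6649169921875, 172.5677947998047), 83.85279083251953)
```

View pics/w5.png

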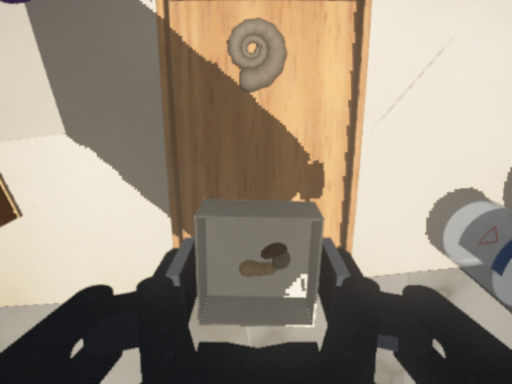

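The box hangs over the free far half of the tray. The ammonite at (255,55) is well clear, and the bottle at (490,240) is outside the fingers' path. I'll lower it.

```bash
python3 -m handwheel '[[[0,0.03,-0.15,0],[0,0.03,-0.3,0],[0,0.03,-0.45,0],[0,0.03,-0.6,0],[0,0.03,-0.7,0],[0,0.03,-0.78,0],[0,0.03,-0.84,0],[0,0.03,-0.88,0],[0,0.03,-0.9,0],[0,0.03,-0.9,0],[0,0.03,-0.9,0]]]'
```

```text
clock: 23.83
tcp_pos: [0.4831, 0.3201, 0.0077]
eef_rot: [0.163, 3.137, 0.0]
contact_force: [0.2, -0.1, 0.0]
opening: 0.0528
grasp_force: 21.4
```

```bash
python3 -m handwheel '[[[0,0,-0.01,0],[0,0,-0.02,0],[0,0,-0.02,0],[0,0,-0.02,0]]]'
python3 -m handwheel '[[[0,0,0,0],[0,0,0,0],[0,0,0,0],[0,0,0,0],[0,0,0,0]]]' 0.5
python3 -m handwheel '[[[0,0,0.1,0],[0,0,0.2,0],[0,0,0.5,0],[0,0,0.8,0],[0,0,1,0],[0,0,1,0],[0,0,1,0]]]'
python3 - <<'E'
from h import *
import pickle
s=sensors.read_state(); c=save('wrist','pics/w6.png');pickle.dump((c,s),open('w6.pkl','wb'))
E
```

```text
clock: 24.17
tcp_pos: [0.4831, 0.3201, 0.0055]
eef_rot: [0.163, 3.137, 0.0]
contact_force: [-0.1, 0.1, 3.9]
opening: 0.0526
grasp_force: 21.8
clock: 24.58
tcp_pos: [0.4829, 0.32, 0.0052]
eef_rot: [-0.163, -3.137, 0.0]
contact_force: [0.9, -0.0, 0.4]
opening: 0.0641
grasp_force: 0.0
clock: 25.17
tcp_pos: [0.4834, 0.3203, 0.107]
eef_rot: [0.163, 3.135, 0.002]
contact_force: [-0.1, -0.3, -0.2]
opening: 0.064
grasp_force: 0.0
```

View pics/w6.png

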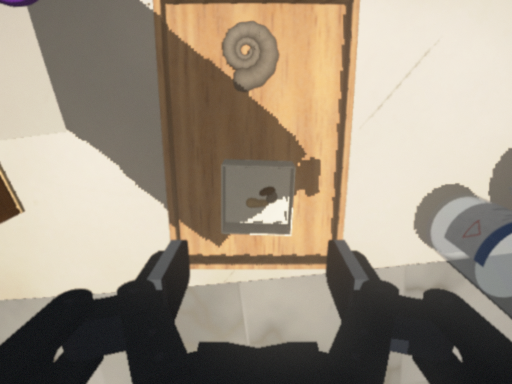

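The box lies flat inside the tray at (222–295, 160–234). Now I'll go back for the jars.

```bash
python3 -m handwheel '[[[-0.01,-0.3,0.3,-0.1],[-0.03,-0.6,0.4,-0.2],[-0.05,-0.95,0.5,-0.4],[-0.05,-0.95,0.5,-0.4]]]' 1 30 >/dev/null
python3 -m handwheel '[[[-0.01,-0.3,0.3,-0.1],[-0.03,-0.6,0.4,-0.2],[-0.05,-0.95,0.6,-0.4],[-0.05,-0.95,0.6,-0.4]]]' >/dev/null
python3 -m handwheel '[[[-0.01,-0.3,0,-0.1],[-0.03,-0.6,0,-0.2],[-0.05,-0.95,0,-0.4],[-0.05,-0.95,0,-0.4]]]' >/dev/null
python3 -m handwheel '[[[-0.01,-0.3,0,-0.1],[-0.03,-0.6,0,-0.2],[-0.05,-0.95,0,-0.4],[-0.05,-0.95,0,-0.4]]]' >/dev/null
python3 -m handwheel '[[[-0.01,-0.3,0,-0.1],[-0.03,-0.6,0,-0.2],[-0.05,-0.95,0,-0.4],[-0.05,-0.95,0,-0.4]]]' >/dev/null
python3 -m handwheel '[[[-0.01,-0.3,0,-0.1],[-0.03,-0.6,0,-0.2],[-0.05,-0.95,0,-0.37],[-0.05,-0.95,0,-0.37],[-0.05,-0.95,0,-0.37],[-0.05,-0.95,0,-0.37]]]'
python3 - <<'E'
from h import *
import pickle
s=sensors.read_state(); c=save('wrist','pics/w7.png');print(yaw(s)[0]);P=cloud(c,s);z=P[...,2]
for zt in (.07,.082):
  m=(abs(z-zt)<.005).astype(np.uint8)
  for k in cv2.findContours(m,0,2)[0]:
    if cv2.contourArea(k)>300: print(zt,cv2.fitEllipse((onz(c,k.reshape(-1,2),zt,s)[:,:2]*1000).astype(np.float32)))
E
```

```text
clock: 27.38
tcp_pos: [0.4528, -0.2494, 0.2147]
eef_rot: [-1.955, -2.457, 0.0]
contact_force: [-0.4, 0.7, 0.8]
opening: 0.0853
grasp_force: 0.0
12.984387038100577
0.07 ((452.41650390625, -280.63812255859375), (47.68988037109375, 48.93184280395508), 13.61099910736084)
0.082 ((449.45526123046875, -354.0569763183594), (57.61305236816406, 59.24449157714844), 179.00184631347656)
0.082 ((323.5830078125, -129.55740356445312), (56.76840591430664, 58.7061882019043), 2.7803378105163574)
```

View pics/w7.png

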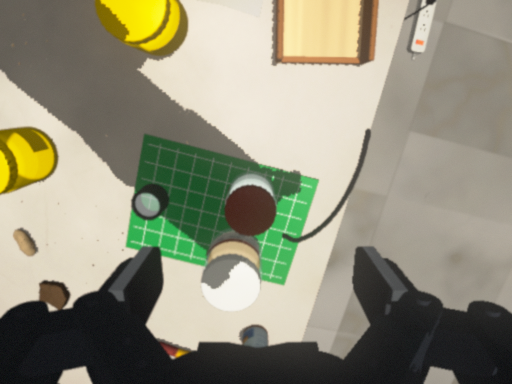

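Both jars stand where I left them, with lids at (250,205) for red and (230,285) for white, and the loupe is untouched at (150,201). I'll take the red jar first.

```bash
python3 -m handwheel '[[[0,-0.3,0,0],[0,-0.3,-0.3,0],[0,-0.3,-0.6,0],[0,-0.3,-0.9,0],[0,-0.3,-1,0],[0,-0.3,-1,0],[0,-0.3,-1,0]]]' 1 30
python3 -m handwheel '[[[0,0,-0.1,0],[0,0,-0.25,0],[0,0,-0.4,0],[0,0,-0.55,0],[0,0,-0.65,0],[0,0,-0.72,0],[0,0,-0.72,0],[0,0,-0.72,0],[0,0,-0.72,0]]]'
```

```text
clock: 28.02
tcp_pos: [0.4533, -0.2797, 0.1161]
eef_rot: [1.956, 2.458, 0.0]
contact_force: [0.6, 0.1, 0.1]
opening: 0.0857
grasp_force: 0.0
clock: 28.77
tcp_pos: [0.4533, -0.2802, 0.044]
eef_rot: [1.956, 2.457, 0.0]
contact_force: [-0.3, -0.6, 0.4]
opening: 0.0855
grasp_force: 0.0
```

```bash
python3 -m handwheel '[[[0,0,0,0],[0,0,0,0],[0,0,0,0],[0,0,0,0],[0,0,0,0],[0,0,0,0],[0,0,0,0],[0,0,0,0],[0,0,0,0],[0,0,0,0]]]' -0.1 30
python3 -m handwheel '[[[0,0,0.1,0],[0,0,0.25,0],[0,0,0.4,0],[0,0,0.55,0],[0,0,0.7,0],[0,0,0.8,0],[0,0,0.8,0],[0,0,0.8,0]]]' >/dev/null
python3 -m handwheel '[[[0.02,0.2,0,0],[0.03,0.45,0,0],[0.04,0.7,0,0],[0.04,0.89,0,0]]]' >/dev/null
python3 -m handwheel '[[[0.02,0.25,0,0],[0.03,0.5,0,0],[0.04,0.75,0,0],[0.05,0.89,0,0]]]' >/dev/null
python3 -m handwheel '[[[0.02,0.25,0,0],[0.03,0.5,0,0],[0.04,0.75,0,0],[0.05,0.89,0,0],[0.05,0.89,0,0],[0.05,0.89,0,0],[0.05,0.89,0,0],[0.05,0.89,0,0]]]'
```

```text
clock: 29.6
tcp_pos: [0.4529, -0.2801, 0.0438]
eef_rot: [1.957, 2.457, -0.0]
contact_force: [-1.8, 1.1, 8.5]
opening: 0.0494
grasp_force: 29.6
clock: 31.6
tcp_pos: [0.4667, -0.014, 0.123]
eef_rot: [-1.959, -2.456, 0.001]
contact_force: [1.1, -0.1, -0.7]
opening: 0.0496
grasp_force: 31.8
```

```bash
python3 -m handwheel '[[[0,0.01,-0.15,0],[0,0.01,-0.3,0],[0,0.01,-0.45,0],[0,0.01,-0.58,0],[0,0.01,-0.67,0],[0,0.01,-0.72,0],[0,0.01,-0.75,0],[0,0.01,-0.775,0],[0,0.01,-0.775,0],[0,0.01,-0.775,0],[0,0.01,-0.775,0]]]'
```

```text
clock: 32.52
tcp_pos: [0.4671, -0.012, 0.0461]
eef_rot: [1.957, 2.457, 0.001]
contact_force: [0.0, 0.2, -0.7]
opening: 0.0493
grasp_force: 31.4
```

```bash
python3 -m handwheel '[[[0,0,-0.005,0],[0,0,-0.01,0],[0,0,-0.01,0],[0,0,-0.01,0]]]'
python3 -m handwheel '[[[0,0,0,0],[0,0,0,0],[0,0,0,0],[0,0,0,0],[0,0,0,0],[0,0,0,0]]]' 1 30
python3 -m handwheel '[[[0,0,0.2,0],[0,0,0.5,0],[0,0,0.8,0],[0,0,1,0],[0,0,1,0]]]' >/dev/null
python3 -m handwheel '[[[-0.04,-0.85,0.1,0],[-0.04,-0.85,0.1,0],[-0.04,-0.85,0.1,0]]]' >/dev/null
python3 -m handwheel '[[[-0.04,-0.85,0,0],[-0.04,-0.85,0,0],[-0.04,-0.85,0,0]]]' >/dev/null
python3 -m handwheel '[[[-0.04,-0.85,0,0],[-0.04,-0.85,0,0],[-0.04,-0.85,0,0]]]' >/dev/null
python3 -m handwheel '[[[-0.06,-0.87,0,0],[-0.06,-0.87,0,0],[-0.06,-0.87,0,0],[-0.06,-0.87,0,0],[-0.06,-0.87,0,0],[-0.06,-0.87,0,0]]]'
```

```text
clock: 32.85
tcp_pos: [0.4671, -0.012, 0.0456]
eef_rot: [1.957, 2.457, 0.001]
contact_force: [-2.8, 0.4, 20.5]
opening: 0.0491
grasp_force: 33.0
clock: 33.35
tcp_pos: [0.4669, -0.012, 0.0447]
eef_rot: [-1.957, -2.457, 0.0]
contact_force: [-0.0, -0.0, 0.5]
opening: 0.0856
grasp_force: 0.0
clock: 35.02
tcp_pos: [0.4492, -0.3529, 0.1545]
eef_rot: [-1.955, -2.458, -0.001]
contact_force: [-0.8, -0.9, -0.7]
opening: 0.0853
grasp_force: 0.0
```

```bash
python3 -m handwheel '[[[0,-0.01,-0.15,0],[0,-0.01,-0.3,0],[0,-0.01,-0.45,0],[0,-0.01,-0.6,0],[0,-0.01,-0.75,0],[0,-0.01,-0.88,0],[0,-0.01,-0.98,0],[0,-0.01,-1,0],[0,-0.01,-1,0]]]'
python3 -m handwheel '[[[0,0,-0.05,0],[0,0,-0.08,0],[0,0,-0.08,0],[0,0,-0.08,0],[0,0,-0.08,0]]]'
python3 -m handwheel '[[[0,0,0,0],[0,0,0,0],[0,0,0,0],[0,0,0,0],[0,0,0,0],[0,0,0,0],[0,0,0,0],[0,0,0,0],[0,0,0,0],[0,0,0,0]]]' 0.2 30
```

```text
clock: 35.77
tcp_pos: [0.449, -0.3544, 0.0545]
eef_rot: [-1.956, -2.458, -0.0]
contact_force: [-0.0, 0.2, 0.7]
opening: 0.0854
grasp_force: 0.0
clock: 36.18
tcp_pos: [0.449, -0.3551, 0.047]
eef_rot: [1.957, 2.457, -0.0]
contact_force: [-0.5, -0.1, -1.3]
opening: 0.0852
grasp_force: 0.0
clock: 37.02
tcp_pos: [0.4491, -0.3551, 0.0473]
eef_rot: [1.957, 2.457, -0.0]
contact_force: [-0.5, 1.9, 9.7]
opening: 0.0599
grasp_force: 30.3
```

```bash
python3 -m handwheel '[[[0,0,0.1,0],[0,0,0.25,0],[0,0,0.4,0],[0,0,0.55,0],[0,0,0.7,0],[0,0,0.8,0],[0,0,0.8,0],[0,0,0.8,0]]]' >/dev/null
python3 -m handwheel '[[[0.02,0.2,0,0],[0.05,0.45,0,0],[0.08,0.7,0,0],[0.1,0.9,0,0]]]' >/dev/null
python3 -m handwheel '[[[0.02,0.25,0,0],[0.05,0.5,0,0],[0.08,0.75,0,0],[0.1,0.9,0,0]]]' >/dev/null
python3 -m handwheel '[[[0.02,0.25,0,0],[0.05,0.5,0,0],[0.08,0.75,0,0],[0.1,0.9,0,0],[0.1,0.9,0,0],[0.1,0.9,0,0],[0.1,0.9,0,0]]]'
python3 -m handwheel '[[[0,0,-0.15,0],[0,0,-0.3,0],[0,0,-0.45,0],[0,0,-0.58,0],[0,0,-0.67,0],[0,0,-0.72,0],[0,0,-0.75,0],[0,0,-0.77,0],[0,0,-0.77,0],[0,0,-0.77,0],[0,0,-0.77,0]]]'
```

```text
clock: 38.93
tcp_pos: [0.4786, -0.0857, 0.1263]
eef_rot: [-1.957, -2.457, 0.001]
contact_force: [0.7, -0.3, -2.3]
opening: 0.0594
grasp_force: 33.2
clock: 39.85
tcp_pos: [0.4791, -0.085, 0.0502]
eef_rot: [1.957, 2.457, 0.0]
contact_force: [0.4, -0.5, -1.9]
opening: 0.0595
grasp_force: 33.2
```

```bash
python3 -m handwheel '[[[0,0,-0.005,0],[0,0,-0.01,0],[0,0,-0.015,0],[0,0,-0.015,0],[0,0,-0.015,0]]]'
python3 -m handwheel '[[[0,0,0,0],[0,0,0,0],[0,0,0,0],[0,0,0,0],[0,0,0,0],[0,0,0,0]]]' 1 30
python3 -m handwheel '[[[0,0,0.2,0],[0,0,0.5,0],[0,0,0.8,0],[0,0,1,0],[0,0,1,0]]]' >/dev/null
python3 -m handwheel '[[[-0.1,0.6,0.5,0],[-0.1,0.6,0.5,0],[-0.1,0.6,0.5,0],[-0.1,0.6,0.5,0]]]' >/dev/null
python3 -m handwheel '[[[-0.1,0.6,0.5,0],[-0.1,0.6,0.5,0],[-0.1,0.6,0.5,0],[-0.1,0.6,0.5,0],[-0.1,0.6,0.5,0],[-0.1,0.6,0.5,0],[-0.1,0.6,0.5,0]]]'
python3 - <<'E'
from h import *
s=sensors.read_state(); c=save('wrist','pics/w8.png');P=cloud(c,s);z=P[...,2]
for zt in (.072,.084):
  m=(abs(z-zt)<.005).astype(np.uint8)
  for k in cv2.findContours(m,0,2)[0]:
    if cv2.contourArea(k)>250: print(zt,cv2.fitEllipse((onz(c,k.reshape(-1,2),zt,s)[:,:2]*1000).astype(np.float32)))
E
```

```text
clock: 40.27
tcp_pos: [0.4792, -0.0848, 0.0492]
eef_rot: [1.956, 2.457, 0.001]
contact_force: [-2.9, 2.5, 21.5]
opening: 0.0599
grasp_force: 35.1
clock: 40.77
tcp_pos: [0.4788, -0.085, 0.0482]
eef_rot: [-1.957, -2.457, 0.0]
contact_force: [-1.1, 0.6, 0.3]
opening: 0.0852
grasp_force: 0.0
clock: 42.1
tcp_pos: [0.4588, 0.0339, 0.2476]
eef_rot: [-1.959, -2.455, 0.002]
contact_force: [0.0, -0.0, 0.1]
opening: 0.0852
grasp_force: 0.0
0.072 ((466.72491455078125, -12.538257598876953), (47.67097854614258, 48.664520263671875), 12.39804458618164)
0.084 ((311.8085632324219, -115.75999450683594), (22.41057777404785, 44.51650619506836), 141.4138641357422)
0.084 ((479.1338806152344, -83.79264068603516), (57.37849807739258, 58.82919692993164), 9.472452163696289)
0.084 ((304.34246826171875, 151.10011291503906), (16.400066375732422, 52.20698928833008), 101.74617767333984)
```

View pics/w8.png

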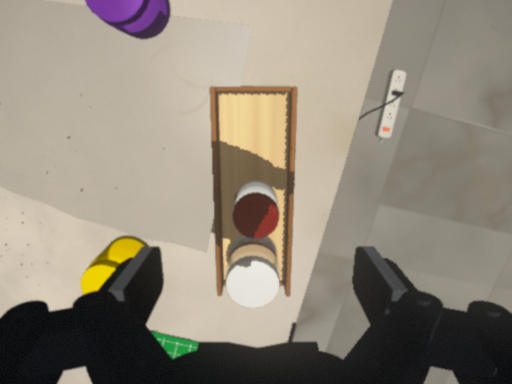

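Both jars are back within about 1 mm of their start positions, with lids at (256,213) for red and (253,282) for white. The gripper is clear, so I'll hand in.

```bash
python3 -c "
from workcell import order; print(order.job_done())"
```

```text
the job is handed in; nothing more can be done
None
```

The job is handed in: the card box lies flat in the wooden tray, both jars are back in the stand within about 1 mm of their start positions by my camera measurements, and the loupe and ammonite were not disturbed; no verdict was returned.

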